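# Hold the UV curing lamp over a primer spot

### The job

Take the cordless UV curing lamp out of the tool crate, bring it across clear above the bottles and the tape dispenser, and hold it over the primed repair spot on the bicycle chainstay: window centred over the opening in the masking tape, long side along the opening's long side, lamp level and about 20 mm above the paint. The lamp must never touch the chainstay, and everything else, on the bench and in the crate, stays where it is. Finish with the lamp still held there, hovering still; do not put it down or let go.

Things in the scene. Friction and masses are not known exactly. Their poses are not given: they have to be found in the camera images.
- uv_lamp: UV curing lamp, 0.4 to 0.65 kg, like a small flat iron, standing window-down on the crate floor. Head 120 x 64 x 36 mm (x, y, z); 80 x 40 mm window flush in its flat underside, long side along x. On top a rubber grip along x, 116 long, 26 wide, 74 to 98 mm up, on a front post and a battery pack (50 wide, to 80 mm up, x -58 to -24 mm). Origin: centre of the window; z up
- lamp_grip (a point): Middle of the lamp's grip, 86 mm above the centre of the window; axes as the lamp's. The sides of the grip (26 mm apart along y) are free to be pinched from above
- chainstay: Bicycle chainstay (rear fork of the frame), 0.8 kg, 400 mm long along x, lying flat and loose on the work block: yoke 78 mm wide, 28 mm thick towards -x, pivot tube 32 mm thick at its end (4 mm above the yoke's top), two arms spreading to 150 mm towards +x, dropouts 44 mm high at their ends. Origin: on the underside, 110 mm from the spot along +x; z up
- spot (a point): Middle of the primed repair spot, on the flat top face of the chainstay's yoke: a 50 x 24 mm opening in a frame of flat masking tape, long side along x. z points up out of the surface, about 118 mm above the bench
- work_block: Padded work block, 340 x 220 x 90 mm, fixed on the bench, under the chainstay. Origin: centre of its underside
- crate: Open tool crate, 310 x 310 mm outside, walls 5 mm thick and 70 mm high, floor 5 mm, fixed on the bench. Origin: centre of its underside. The crate and the work block change sides of the bench
- sander_a: Mini air sander lying on its side in the crate, 150 mm long, 44 mm high: thick rubber handle towards -x, small round pad near its +x end. Origin on the crate floor under its middle. Leave it
- sander_b: A second such mini air sander in the crate, same size. Leave it
- sanding_pad: Small hand sanding pad in the crate, 28 x 77 x 22 mm, lying by one wall. Leave it
- spanner: Flat double-ended spanner, 136 mm long, 22 mm wide, 7 mm thick, lying flat in the crate by a wall. Leave it
- bottle_a: Bottle of polish, 60 mm in diameter, 150 mm high, standing on the bench between crate and work block. Origin: centre of its underside. Leave it
- bottle_b: A second such bottle of polish, same size. Leave it
- dispenser: Heavy desk tape dispenser, 165 x 66 mm, 98 mm high with its roll, standing on the bench between crate and work block. Origin: centre of its underside. Leave it
- tape_roll: Roll of masking tape lying flat on the bench towards the far side, 100 mm in diameter, 25 mm high. Leave it

How it is judged:
By the outcome, as a careful person would: the job done as asked, in the order asked, and still so for the second after the job is handed in, while the arm keeps its last pose, push and grip.
It also fails if it takes over 45 s, if anything falls off the work surface, if the arm or the gripper's body presses on something with over 40 N, if the wrist force passes 120 N, or if a joint passes its speed limit or range.

### The arm

A 6-joint arm with a two-finger parallel gripper is mounted at the origin on the work surface. World frame = base frame: x ahead of the robot, y to its left, z up, the work surface at z = 0. Lengths are in m, angles in rad, forces in N, time in s.
With the tool pointing down it reaches from about 0.35 to 0.975 m from the base axis. Payload 7.1 kg.
Tool frame: the origin (TCP) lies on the centre line of the jaws, within the pads' length; the fingertips stand finger_overhang ahead of it and the grasp point (between the pads) lies 8 mm behind it (finger_overhang is the distance from the TCP to the fingertips, in m); z points along the fingers, y is the direction in which the jaws open and shut (so a half turn about z gives the same grasp; the last joint's range is limited). The gripper opens to 88 mm and grips with 3 to 60 N. Pads are 20 mm wide; open, the fingers measure 115 mm over their backs; the gripper's body (75 mm by 178 mm) begins 61 mm behind the grasp point.
Start: joints at [-1.353, 0.423, 1.63, -0, 1.089, -0.019], TCP at [0.147, -0.608, 0.234] pointing down, gripper open.
Joint ranges: [-3, 3], [-0.9, 2.11], [0.09, 2.58], [-1.31, 4.45], [0.11, 2.69], [-2.54, 2.54]. Speed limits (rad/s): [2.39, 2.39, 3.01, 3.14, 3.14, 3.14].

### API

Orientations are given as a rotation vector (axis times angle).
In Python, from workcell import observe, grab_frame, job_done, spot_in, pinpoint, finger_overhang gives the robot as it stands. The module is installed in compiled form; this text tells all that it offers.
- The arm moves only by the tool jog_arm, never from a script. Its arguments are lists of equal length, an entry for each row: "twist": the turn, a rotation vector about the world's x, y, z in rad, a list of three; "offset": the shift along the world's x, y, z in m, a list of three; "hand": the opening, from -1 (shut) to 1 (fully open), so that 0 is half open. In form: {"twist": [[ax, ay, az], ...], "offset": [[dx, dy, dz], ...], "hand": [hand, ...]}. A call has 1 to 10 rows; each row shifts and turns the commanded pose from where the row before left it; what a row does not reach is not made up. A row lasts 1/10 s, in which the tool goes at most 50 mm and 8.59 degrees, less where a joint would pass 70% of its speed; a pose out of reach is approached as far as the arm can. A call with a gripper value outside its range is refused whole. The fingers move at their own pace and stop on an object; the grip force is fixed at half the most. Time passes only in rows, so rows that do not move let the fingers close. It gives the time, the measured TCP pose, the force and the opening at its end, in the units of the state.
- observe(): the state, without advancing time (a new reading comes with each control period).
- grab_frame(name): name is "scene" or "top" or "wrist"; returns a dict with "img" (480x640x3 uint8, red, green, blue), "mtx" (3x3 intrinsics, pixels), "k1" (the pictures are not rectified: a ray, as slopes to the right and down, at radius r is drawn at 1 + k1 r^2 times it, then the intrinsics apply), "extrinsics" (4x4, takes a point from camera to world coordinates). Camera axes: x right, y down, z forward; pixel columns grow to the right and rows downward; lengths in m; the calibration is good to about 2 mm. A picture is of the moment at which its call begins. There is no depth.
- job_done(): hands the job in, once; it reports no verdict.
Trained networks look in a picture, given as the dict that the camera call returned (one of the last four; its "shot" number tells which), for a name from the list of things; names that differ only in an ending like _2 or _b are one class to them, and where a whole thing is asked for, a point or a joint stands for the part that bears it (a point fixed in the world has none). Each returns a list of dicts, best first, with "confidence" (0 to 1); they miss things now and then, are a little off and sometimes report something else, mostly with a low value. They report only what shows in the picture. A call takes as long as a camera call.
- spot_in(picture, query): "box" ([centre column, centre row, width, height] in pixels, round what is visible of it).
- pinpoint(picture, query): "location" ([column, row] in pixels: a listed point, or the origin of a listed thing).
The state is a dict: "clock": time; "joints": joint angles; "qd": joint speeds; "joint_torque": joint torques, N m; "ee_pos": TCP position; "tcp_rot": TCP orientation; "force": force on the tool from outside, world axes, zero at the start; "ft_torque": the same for the moment, N m; "opening": finger opening in m.
Only numpy, scipy, OpenCV 4.12 (cv2) and the standard library are available. Lean on these libraries where they do the work, as an engineer would, in place of code of your own. Each camera call takes 0.05 s, during which the arm holds its last target.

## Working session

There is one attempt and no reset: what is moved stays moved. The work goes in short steps, Python scripts to look and compute and a tool call to move; the robot and the scene stay as the last step left them, time stands still between calls to the robot, and variables do not carry over. Pictures are saved under pics/ and viewed, and the job is handed in when it is done.

Besides the shell and the picture viewer there is one more tool, called after "Call:" in YAML: its name, and indented under it one key for each argument. jog_arm: Moves the arm, as the interface text tells. Its arguments: {"type":"object","properties":{"twist":{"type":"array"},"offset":{"type":"array"},"hand":{"type":"array"}},"required":["twist","offset","hand"]}

```bash
mkdir -p pics; ls
cat > h.py <<'E'
import numpy as np, cv2
from workcell import *
def save(p,n): cv2.imwrite('pics/'+n+'.png', p['img'][:,:,::-1])
def ray(p,uv):
    K=p['mtx'];x=(uv[0]-K[0,2])/K[0,0];y=(uv[1]-K[1,2])/K[1,1]
    rd=np.hypot(x,y);r=rd
    for _ in range(50): r=rd/(1+p['k1']*r*r)
    s=r/rd if rd>0 else 1
    T=p['extrinsics'];d=T[:3,:3]@np.array([x*s,y*s,1]);return T[:3,3],d
def onz(p,uv,z):
    o,d=ray(p,uv);return o+d*(z-o[2])/d[2]
def proj(p,X):
    T=p['extrinsics'];c=T[:3,:3].T@(np.asarray(X)-T[:3,3]);x,y=c[0]/c[2],c[1]/c[2];f=1+p['k1']*(x*x+y*y)
    return np.array([p['mtx'][0,0]*x*f+p['mtx'][0,2],p['mtx'][1,1]*y*f+p['mtx'][1,2]])
def tri(obs):
    A=0;b=0
    for p,uv in obs:
        o,d=ray(p,uv);d=d/np.linalg.norm(d);M=np.eye(3)-np.outer(d,d);A=A+M;b=b+M@o
    return np.linalg.solve(A,b)
E
python3 - <<'E'
from h import *
np.set_printoptions(precision=4,suppress=True)
print(observe(),finger_overhang)
P={n:grab_frame(n) for n in('scene','top','wrist')}
for n,p in P.items():
    save(p,n+'0');print(n,p['extrinsics'],p['k1'],p['mtx'][0])
    for q in('uv_lamp','lamp_grip','chainstay','spot','crate'):
        print(q,[(np.round(r['location']),round(r['confidence'],2)) for r in pinpoint(p,q)[:3]],[(np.round(r['box']),round(r['confidence'],2)) for r in spot_in(p,q)[:2]] )
E
```

```text
pics
{'clock': 0.0, 'joints': array([-1.353 ,  0.4238,  1.6307, -0.    ,  1.0886, -0.019 ]), 'qd': array([-0.0011,  0.0009, -0.0003,  0.0003, -0.0002, -0.0002]), 'joint_torque': array([ -0.0021, -54.4632, -27.3667,   0.0641,   0.0228,  -0.0001]), 'ee_pos': array([ 0.1465, -0.607 ,  0.2329]), 'tcp_rot': array([-3.1181, -0.3709,  0.0003]), 'force': array([0.1864, 0.1484, 0.8153]), 'ft_torque': array([-0.0194, -0.0311, -0.0544]), 'opening': 0.08783006677132835} 0.011
scene [[-0.8725  0.382  -0.3047  0.8696]
 [ 0.4886  0.6688 -0.5603  0.5281]
 [-0.0102 -0.6378 -0.7702  0.8152]
 [ 0.      0.      0.      1.    ]] -0.005748250303254533 [445.7909   0.     316.0218]
uv_lamp [(array([302., 193.]), 0.67)] [(array([303., 181.,  47.,  37.]), 0.95)]
lamp_grip [(array([300., 172.]), 0.61)] [(array([304., 181.,  52.,  34.]), 0.7)]
chainstay [(array([407., 324.]), 0.9), (array([283., 151.]), 0.52)] [(array([333., 234.,  27.,  60.]), 0.6), (array([399., 338., 224., 138.]), 0.57)]
spot [(array([464., 297.]), 0.62), (array([284., 176.]), 0.27)] [(array([398., 337., 224., 142.]), 0.56), (array([287., 17
[... 346 characters left out ...]
mp [(array([418., 287.]), 0.55)] [(array([423., 289.,  57.,  68.]), 0.66)]
lamp_grip [(array([431., 282.]), 0.56)] [(array([423., 290.,  59.,  70.]), 0.86)]
chainstay [(array([176., 236.]), 0.66)] [(array([178., 228., 131., 230.]), 0.73)]
spot [(array([151., 290.]), 0.79)] [(array([181., 229., 133., 234.]), 0.71)]
crate [(array([460., 298.]), 0.69)] [(array([470., 299., 206., 210.]), 0.64), (array([523., 249.,  40.,  22.]), 0.16)]
wrist [[ 0.2348 -0.9286 -0.2874  0.2263]
 [-0.9721 -0.2249 -0.0673 -0.5891]
 [-0.0021  0.2952 -0.9554  0.3835]
 [ 0.      0.      0.      1.    ]] -0.05355838063130994 [357.8829   0.     319.009 ]
uv_lamp [] []
lamp_grip [] []
chainstay [] []
spot [] []
crate [] []
```

View pics/top0.png

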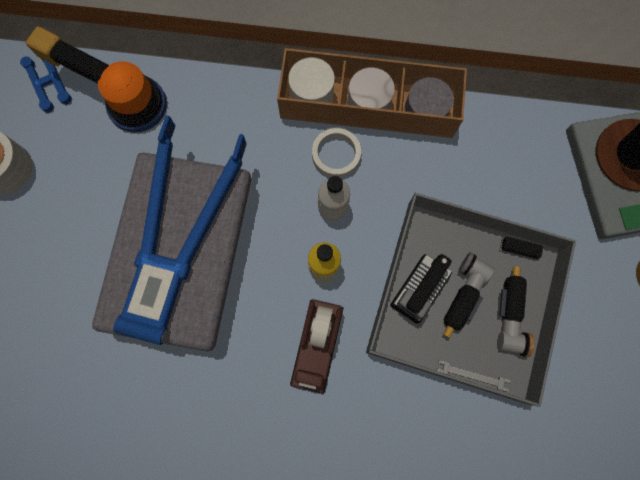

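View pics/scene0.png

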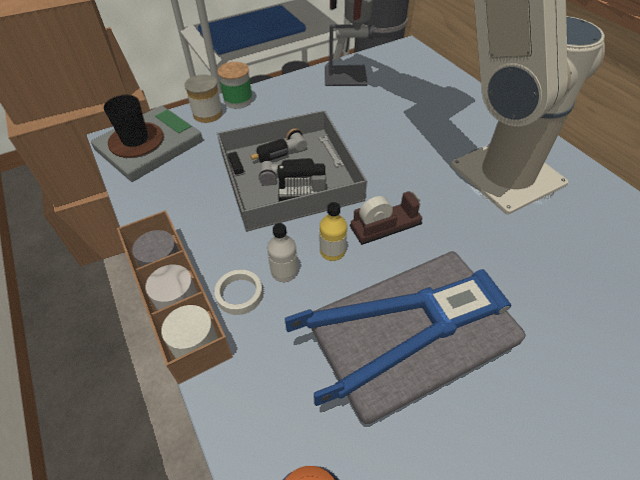

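Run:
```python
import cv2
im=cv2.imread('pics/top0.png')
cv2.imwrite('pics/top0c.png',cv2.resize(im[210:390,370:570],None,fx=3.3,fy=3.3,interpolation=cv2.INTER_CUBIC))
cv2.imwrite('pics/top0s.png',cv2.resize(im[100:360,90:270],None,fx=2.3,fy=2.3,interpolation=cv2.INTER_CUBIC))
```

```text
(no output)
```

View pics/top0c.png

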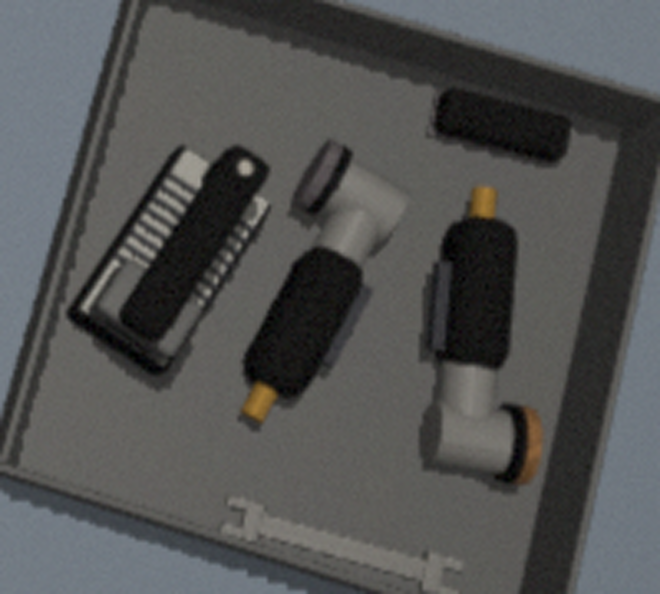

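View pics/top0s.png

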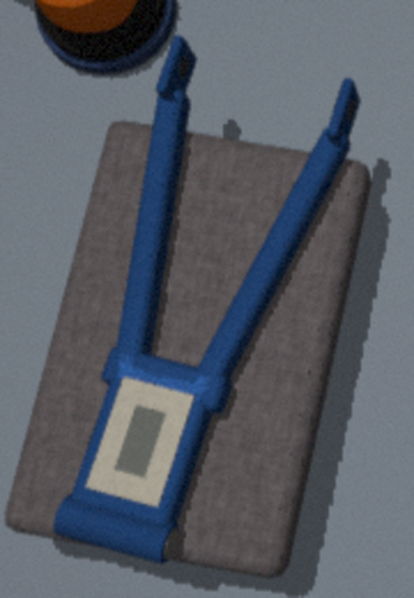

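The top view shows the crate at right with the lamp's grip running from about (413,307) to (444,260). The battery pack is at the lower-left end. The chainstay is at left, with the tape opening at about (151,290). I'll measure both accurately.

```bash
cat > m.py <<'E'
from h import *
np.set_printoptions(precision=4,suppress=True)
def spotfind(p,guess,w=22):
    # tape: bright patch; opening: darker contour in it
    g=cv2.cvtColor(p['img'],cv2.COLOR_RGB2HSV);V=g[:,:,2].astype(int);S=g[:,:,1].astype(int)
    return V,S
E
python3 - <<'E'
from m import *
t=grab_frame('top');s=grab_frame('scene')
# grip: dark pixels near
def rect(p,roi,fn,name,k=4):
    x0,y0,x1,y1=roi
    c=p['img'][y0:y1,x0:x1];c=cv2.resize(c,None,fx=k,fy=k,interpolation=cv2.INTER_CUBIC)
    m=fn(c.astype(int)).astype(np.uint8)*255
    m=cv2.morphologyEx(m,cv2.MORPH_OPEN,np.ones((5,5)))
    cs,_=cv2.findContours(m,cv2.RETR_CCOMP,cv2.CHAIN_APPROX_NONE)
    cs=sorted(cs,key=cv2.contourArea,reverse=True)[:3]
    out=[]
    for q in cs:
        pts=cv2.boxPoints(cv2.minAreaRect(q));cv2.polylines(c,[pts.astype(int)],True,(255,0,0),1)
        out.append((pts+0.5)/k-0.5+[x0,y0])
    cv2.imwrite('pics/'+name+'.png',c[:,:,::-1]);return out
tape=lambda c:(c.min(2)>120)
op=rect(t,(115,250,195,335),tape,'r_t');op2=rect(s,(410,265,520,335),tape,'r_s',5)
for p,o,n in((t,op,'top'),(s,op2,'scene')):
  for r in o[:2]:
    X=np.array([onz(p,u,.118) for u in r]);L=np.linalg.norm(np.diff(np.vstack([X,X[:1]]),axis=0),axis=1)
    e=X[1]-X[0] if L[0]>L[1] else X[2]-X[1]
    print(n,X.mean(0),L,np.degrees(np.arctan2(e[1],e[0]))%180)
grip=lambda c:(c.max(2)<38)
for r in rect(t,(385,245,465,330),grip,'r_g'):
    X=np.array([onz(t,u,.103) for u in r]);L=np.linalg.norm(np.diff(np.vstack([X,X[:1]]),axis=0),axis=1)
    e=X[1]-X[0] if L[0]>L[1] else X[2]-X[1]
    print('grip',X.mean(0),L,np.degrees(np.arctan2(e[1],e[0]))%180)
for u in((413,307),(444,260)): print(onz(t,u,.103))
for q,z in(('lamp_grip',.091),('spot',.118),('chainstay',.09),('uv_lamp',.005),('crate',0),('bottle_a',0),('dispenser',0)):
    a=[r for r in pinpoint(t,q)];b=[r for r in pinpoint(s,q)]
    if a and b: print(q,onz(t,a[0]['location'],z),onz(s,b[0]['location'],z),'tri',tri([(t,a[0]['location']),(s,b[0]['location'])]))
E
python3 -c "
import cv2,numpy as np
a=[cv2.resize(cv2.imread('pics/%s.png'%n),(266,280)) for n in('r_t','r_s','r_g')];cv2.imwrite('pics/r_all.png',np.hstack(a))"
```

```text
top [0.4395 0.2784 0.118 ] [0.0882 0.0571 0.0878 0.0559] 172.85461764494394
top [0.4394 0.2783 0.118 ] [0.0517 0.025  0.0516 0.0247] 172.35231185730305
scene [0.4365 0.2803 0.118 ] [0.1037 0.0611 0.0985 0.0582] 172.73602538248983
scene [0.3791 0.3007 0.118 ] [0.0999 0.1337 0.0904 0.1316] 44.59400174780993
grip [ 0.5098 -0.1882  0.103 ] [0.1309 0.0609 0.1299 0.0594] 152.5663133529127
grip [ 0.4772 -0.244   0.103 ] [0.0359 0.0762 0.0353 0.0761] 3.590963892322719
grip [ 0.5388 -0.2562  0.103 ] [0.0035 0.0053 0.0035 0.0053] 3.588715052596143
[ 0.4689 -0.1732  0.103 ]
[ 0.5581 -0.2207  0.103 ]
lamp_grip [ 0.5153 -0.2     0.091 ] [ 0.5102 -0.2016  0.091 ] tri [ 0.5134 -0.1982  0.0956]
spot [0.443  0.2742 0.118 ] [0.4359 0.2824 0.118 ] tri [0.4395 0.2786 0.1171]
chainstay [0.5518 0.2641 0.09  ] [0.5431 0.2633 0.09  ] tri [0.5484 0.264  0.0971]
uv_lamp [ 0.5133 -0.1984  0.005 ] [ 0.5184 -0.2019  0.005 ] tri [ 0.5159 -0.2006  0.0038]
crate [ 0.511 -0.279  0.   ] [ 0.5034 -0.2905  0.    ] tri [ 0.5094 -0.2757  0.0143]
bottle_a [ 0.5418 -0.0099  0.    ] [ 0.5438 -0.0017  0.    ] tri [ 0.5418 -0.0086 -0.0084]
dispenser [ 0.3892 -0.0126  0.    ] [ 0.3795 -0.0214  0.    ] tri [ 0.3884 -0.0123  0.0142]
```

View pics/r_all.png

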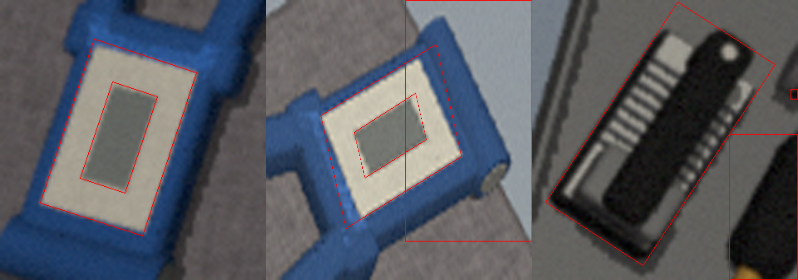

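Call:
jog_arm:
  twist:
    - [0, 0, 0.12]
    - [0, 0, 0.12]
    - [0, 0, 0.12]
    - [0, 0, 0.12]
    - [0, 0, 0.12]
    - [0, 0, 0.12]
    - [0, 0, 0.12]
    - [0, 0, 0.12]
    - [0, 0, 0.12]
    - [0, 0, 0.12]
  offset:
    - [0.018, 0.02, 0.002]
    - [0.018, 0.02, 0.002]
    - [0.018, 0.02, 0.002]
    - [0.018, 0.02, 0.002]
    - [0.018, 0.02, 0.002]
    - [0.018, 0.02, 0.002]
    - [0.018, 0.02, 0.002]
    - [0.018, 0.02, 0.002]
    - [0.018, 0.02, 0.002]
    - [0.018, 0.02, 0.002]
  hand: [1, 1, 1, 1, 1, 1, 1, 1, 1, 1]

```text
clock: 3.45
ee_pos: [0.3273, -0.4067, 0.2539]
tcp_rot: [2.36, 2.073, -0.0]
force: [0.4, -0.8, -0.4]
opening: 0.0876
```

Call:
jog_arm:
  twist:
    - [0, 0, 0.12]
    - [0, 0, 0.12]
    - [0, 0, 0.12]
    - [0, 0, 0.12]
    - [0, 0, 0.12]
    - [0, 0, 0.12]
    - [0, 0, 0.12]
    - [0, 0, 0.12]
    - [0, 0, 0.12]
    - [0, 0, 0.12]
  offset:
    - [0.018, 0.02, 0]
    - [0.018, 0.02, 0]
    - [0.018, 0.02, 0]
    - [0.018, 0.02, 0]
    - [0.018, 0.02, 0]
    - [0.018, 0.02, 0]
    - [0.018, 0.02, 0]
    - [0.018, 0.02, 0]
    - [0.018, 0.02, 0]
    - [0.018, 0.02, 0]
  hand: [1, 1, 1, 1, 1, 1, 1, 1, 1, 1]

```text
clock: 4.45
ee_pos: [0.5074, -0.2066, 0.2538]
tcp_rot: [0.777, 3.044, -0.0]
force: [0.2, -0.3, -0.6]
opening: 0.0876
```

Run:
```python
from m import *
from scipy.spatial.transform import Rotation as R
w=grab_frame('wrist');save(w,'w1');o=observe()
Rm=R.from_rotvec(o['tcp_rot']).as_matrix();print(o['ee_pos'],Rm,o['joints'])
for q,z in(('lamp_grip',.091),('uv_lamp',.005)):
    for r in pinpoint(w,q)[:2]:print(q,r['confidence'],r['location'],onz(w,r['location'],z))
print(proj(w,[.513,-.1975,.103]),proj(w,[.469,-.173,.103]),proj(w,[.558,-.221,.103]))
```

```text
[ 0.5096 -0.2045  0.254 ] [[-0.8811  0.473   0.002 ]
 [ 0.473   0.8811  0.0009]
 [-0.0013  0.0017 -1.    ]] [-0.4042  0.2874  1.7817  0.0018  1.0711 -1.4832]
lamp_grip 0.82 [333.2, 222.3] [ 0.5159 -0.197   0.091 ]
uv_lamp 0.58 [328.6, 200.8] [ 0.5129 -0.1976  0.005 ]
[331.6646 223.3117] [332.78   164.8127] [332.0978 277.0108]
```

View pics/w1.png

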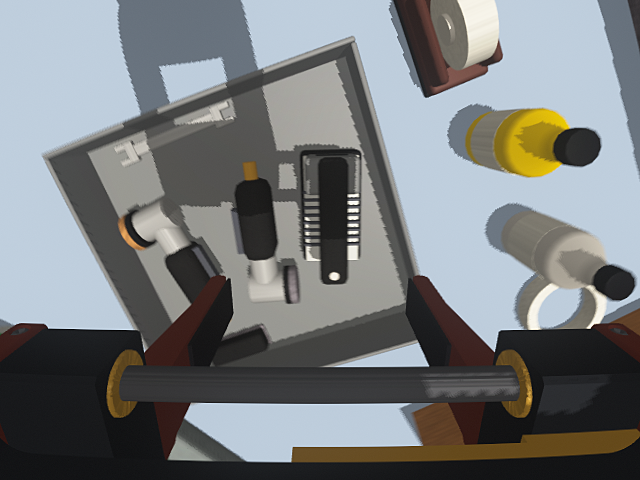

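The wrist picture shows the grip running from about (335,157) to (333,283), almost in line with the tool x axis, with nothing next to its sides.

Run:
```python
from m import *
w=grab_frame('wrist')
im=w['img'][140:300,280:390];k=4
c=cv2.resize(im,None,fx=k,fy=k,interpolation=cv2.INTER_CUBIC)
# grip edges per row
g=im.max(2).astype(int)
rows=range(165,270,8)
for r in rows:
    l=w['img'][r,310:360].max(1).astype(int);print(r,''.join('#' if v<40 else '.' for v in l))
a,b=onz(w,(335,157),.103),onz(w,(333.3,283),.103);print(a,b,(a+b)/2,np.linalg.norm(a-b),np.degrees(np.arctan2(*(b-a)[1::-1])))
cv2.imwrite('pics/w1c.png',cv2.resize(c[:,:,::-1],(440,600)))
```

```text
165 .......##############################.............
173 .......##############################............#
181 ........#############################.............
189 ........#############################............#
197 ........#############################...........##
205 ........##############################.###.#######
213 ........################################.#........
221 #####################################.............
229 ........#############################.............
237 .........############################.............
245 .........###.......................##...........#.
253 .........####......................#............#.
261 ..........##.......................##.............
269 ..........##.......................##.............
[ 0.4642 -0.1683  0.103 ] [ 0.5635 -0.2231  0.103 ] [ 0.5139 -0.1957  0.103 ] 0.11342505817093568 -28.893250538950728
```

View pics/w1c.png

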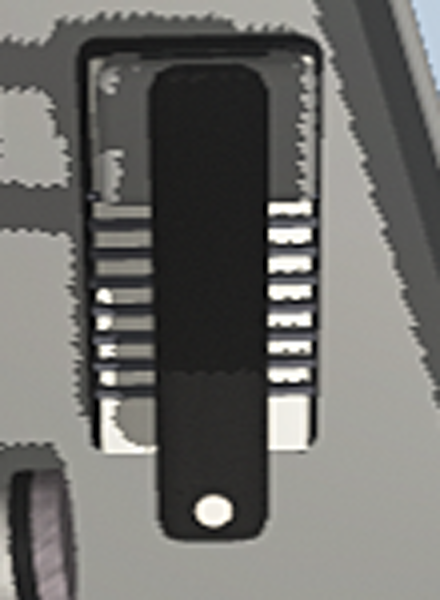

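Call:
jog_arm:
  twist:
    - [0, 0, 0]
    - [0, 0, 0]
    - [0, 0, 0]
    - [0, 0, 0]
    - [0, 0, 0]
    - [0, 0, 0]
    - [0, 0, 0]
    - [0, 0, 0]
    - [0, 0, 0]
    - [0, 0, 0]
  offset:
    - [0.0045, 0.008, 0]
    - [0, 0, -0.02]
    - [0, 0, -0.02]
    - [0, 0, -0.02]
    - [0, 0, -0.02]
    - [0, 0, -0.02]
    - [0, 0, -0.02]
    - [0, 0, -0.02]
    - [0, 0, -0.01]
    - [0, 0, 0]
  hand: [1, 1, 1, 1, 1, 1, 1, 1, 1, 1]

```text
clock: 5.65
ee_pos: [0.5101, -0.1995, 0.1025]
tcp_rot: [-0.786, -3.039, -0.001]
force: [0.4, 0.1, -1.1]
opening: 0.0877
```

Run:
```python
from m import *
w=grab_frame('wrist');save(w,'w2');o=observe();print(o['ee_pos'],o['force'])
```

```text
[ 0.5108 -0.1997  0.1035] [ 0.2737  0.4043 -0.0977]
```

View pics/w2.png

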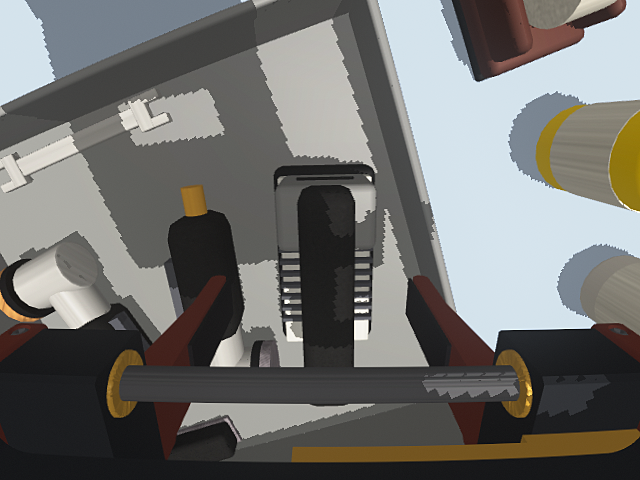

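Call:
jog_arm:
  twist:
    - [0, 0, 0]
    - [0, 0, 0]
    - [0, 0, 0]
    - [0, 0, 0]
  offset:
    - [0.003, 0.003, 0]
    - [0, 0, -0.01]
    - [0, 0, -0.01]
    - [0, 0, 0]
  hand: [1, 1, 1, 1]

```text
clock: 6.1
ee_pos: [0.5133, -0.1961, 0.0823]
tcp_rot: [-0.784, -3.04, -0.0]
force: [-0.3, 0.1, 0.3]
opening: 0.0877
```

Run:
```python
from m import *
w=grab_frame('wrist');save(w,'w3');o=observe();print(o['ee_pos'],o['force'])
```

```text
[ 0.5135 -0.1962  0.0828] [0.1129 0.5222 0.9638]
```

View pics/w3.png

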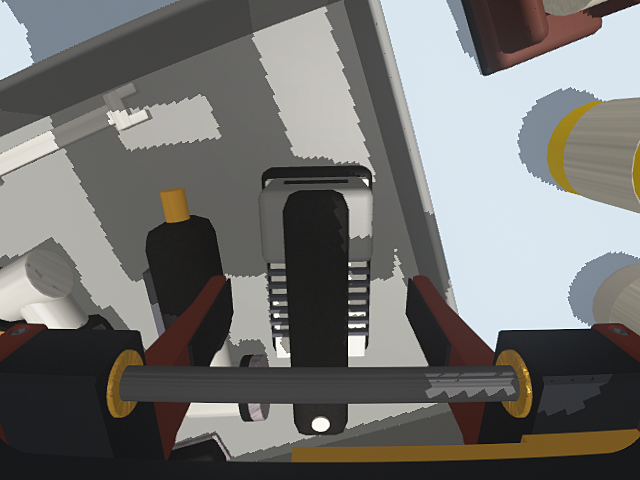

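The grip is centred between the jaws, at about column 318 against a jaw midline of about 320. Closing.

Call:
jog_arm:
  twist:
    - [0, 0, 0]
    - [0, 0, 0]
    - [0, 0, 0]
    - [0, 0, 0]
    - [0, 0, 0]
    - [0, 0, 0]
    - [0, 0, 0]
    - [0, 0, 0]
    - [0, 0, 0]
    - [0, 0, 0]
  offset:
    - [0, 0, 0]
    - [0, 0, 0]
    - [0, 0, 0]
    - [0, 0, 0]
    - [0, 0, 0]
    - [0, 0, 0]
    - [0, 0, 0]
    - [0, 0, 0]
    - [0, 0, 0]
    - [0, 0, 0]
  hand: [-1, -1, -1, -1, -1, -1, -1, -1, -1, -1]

```text
clock: 7.15
ee_pos: [0.5141, -0.1966, 0.0837]
tcp_rot: [0.785, 3.042, -0.0]
force: [-0.1, -1.4, -0.5]
opening: 0.0256
```

Call:
jog_arm:
  twist:
    - [0, 0, 0]
    - [0, 0, 0]
    - [0, 0, 0]
    - [0, 0, 0]
    - [0, 0, 0]
    - [0, 0, 0]
  offset:
    - [0, 0, 0]
    - [0, 0, 0.005]
    - [0, 0, 0.01]
    - [0, 0, 0.01]
    - [0, 0, 0.01]
    - [0, 0, 0]
  hand: [-1, -1, -1, -1, -1, -1]

```text
clock: 7.75
ee_pos: [0.5152, -0.1969, 0.1206]
tcp_rot: [0.784, 3.039, -0.001]
force: [0.1, 0.1, -5.9]
opening: 0.0257
```

Run:
```python
from m import *
w=grab_frame('wrist');save(w,'w4');s=grab_frame('scene');save(s,'s4');o=observe();print(o['ee_pos'],o['force'],o['ft_torque'],o['opening'])
```

```text
[ 0.5143 -0.1966  0.1192] [ 1.2326  0.1521 -6.618 ] [ 0.0604 -0.1963  0.0303] 0.025554708359406497
```

View pics/w4.png

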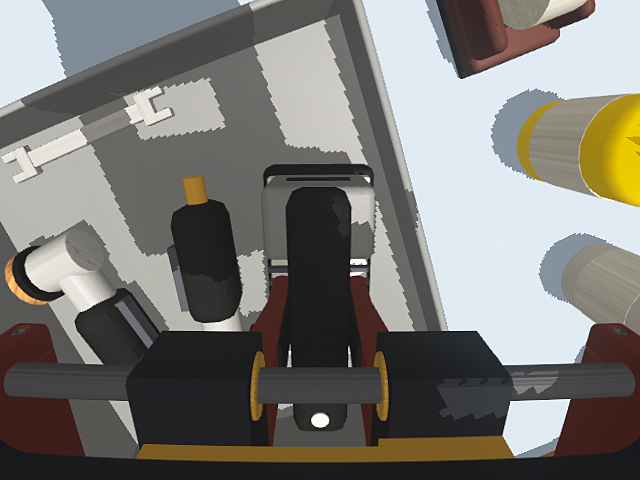

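Held and lifted. Force is about −6 N and the opening 25.6 mm, which matches the grip. Next: raise it well above the bottles, then cross.

Call:
jog_arm:
  twist:
    - [0, 0, 0]
    - [0, 0, 0]
    - [0, 0, 0]
    - [0, 0, 0]
    - [0, 0, 0]
    - [0, 0, 0]
    - [0, 0, 0]
    - [0, 0, 0]
    - [0, 0, 0]
    - [0, 0, 0]
  offset:
    - [0, 0, 0.01]
    - [0, 0, 0.02]
    - [0, 0, 0.025]
    - [0, 0, 0.025]
    - [0, 0, 0.025]
    - [0, 0, 0.025]
    - [0, 0, 0.025]
    - [0, 0, 0.025]
    - [0, 0, 0.015]
    - [0, 0, 0.005]
  hand: [-1, -1, -1, -1, -1, -1, -1, -1, -1, -1]

```text
clock: 8.85
ee_pos: [0.5145, -0.1967, 0.3207]
tcp_rot: [0.784, 3.039, -0.001]
force: [0.8, -0.4, -6.6]
opening: 0.0259
```

Call:
jog_arm:
  twist:
    - [0, 0, 0.018]
    - [0, 0, 0.018]
    - [0, 0, 0.018]
    - [0, 0, 0.018]
    - [0, 0, 0.018]
    - [0, 0, 0.018]
    - [0, 0, 0.018]
    - [0, 0, 0.018]
    - [0, 0, 0.018]
    - [0, 0, 0.018]
  offset:
    - [-0.002, 0.01, 0]
    - [-0.003, 0.018, 0]
    - [-0.004, 0.024, 0]
    - [-0.004, 0.024, 0]
    - [-0.004, 0.024, 0]
    - [-0.004, 0.024, 0]
    - [-0.004, 0.024, 0]
    - [-0.004, 0.024, 0]
    - [-0.004, 0.024, 0]
    - [-0.004, 0.024, 0]
  hand: [-1, -1, -1, -1, -1, -1, -1, -1, -1, -1]

```text
clock: 9.85
ee_pos: [0.4752, 0.0256, 0.3174]
tcp_rot: [-0.504, -3.098, 0.0]
force: [0.3, 0.1, -6.3]
opening: 0.0258
```

Call:
jog_arm:
  twist:
    - [0, 0, 0.018]
    - [0, 0, 0.018]
    - [0, 0, 0.018]
    - [0, 0, 0.018]
    - [0, 0, 0.018]
    - [0, 0, 0.018]
    - [0, 0, 0.018]
    - [0, 0, 0.018]
    - [0, 0, 0.018]
    - [0, 0, 0.018]
  offset:
    - [-0.004, 0.024, 0]
    - [-0.004, 0.024, 0]
    - [-0.004, 0.024, 0]
    - [-0.004, 0.024, 0]
    - [-0.004, 0.024, 0]
    - [-0.004, 0.024, 0]
    - [-0.004, 0.024, 0]
    - [-0.004, 0.024, 0]
    - [-0.004, 0.024, 0]
    - [-0.002, 0.018, 0]
  hand: [-1, -1, -1, -1, -1, -1, -1, -1, -1, -1]

```text
clock: 10.85
ee_pos: [0.4367, 0.2591, 0.3173]
tcp_rot: [-0.222, -3.131, 0.002]
force: [-0.7, -0.8, -8.1]
opening: 0.0258
```

Call:
jog_arm:
  twist:
    - [0, 0, 0]
    - [0, 0, 0]
    - [0, 0, 0]
    - [0, 0, 0]
  offset:
    - [0, 0.01, 0]
    - [0, 0, 0]
    - [0, 0, 0]
    - [0, 0, 0]
  hand: [-1, -1, -1, -1]

```text
clock: 11.25
ee_pos: [0.4389, 0.2667, 0.3184]
tcp_rot: [-0.228, -3.133, 0.001]
force: [0.8, -0.7, -6.5]
opening: 0.026
```

Run:
```python
from m import *
from scipy.spatial.transform import Rotation as R
for n in('wrist','scene','top'):
    w=grab_frame(n);save(w,n+'5')
    for q in('uv_lamp','spot','lamp_grip'):
        print(n,q,[(np.round(r['location'],1),round(r['confidence'],2)) for r in pinpoint(w,q)[:2]])
o=observe();print(o['ee_pos'],R.from_rotvec(o['tcp_rot']).as_matrix(),o['joints'],o['force'],o['opening'])
```

```text
wrist uv_lamp [(array([318.2, 254.3]), 0.92)]
wrist spot []
wrist lamp_grip [(array([320.5, 314.5]), 0.7)]
scene uv_lamp [(array([473.5, 252.9]), 0.77), (array([284.3, 153.1]), 0.54)]
scene spot [(array([460.7, 297.8]), 0.81), (array([281.3, 151.5]), 0.38)]
scene lamp_grip [(array([489.2, 218.1]), 0.87)]
top uv_lamp []
top spot [(array([151.6, 287.1]), 0.97), (array([174.1, 233.4]), 0.33)]
top lamp_grip [(array([147.6, 288.2]), 0.64)]
[0.4391 0.2674 0.3187] [[-0.9895  0.1443  0.    ]
 [ 0.1443  0.9895 -0.    ]
 [-0.     -0.     -1.    ]] [ 0.5239  0.1637  1.7843 -0.      1.1936 -0.9021] [ 0.0968  0.1899 -6.807 ] 0.025753100040136135
```

View pics/wrist5.png

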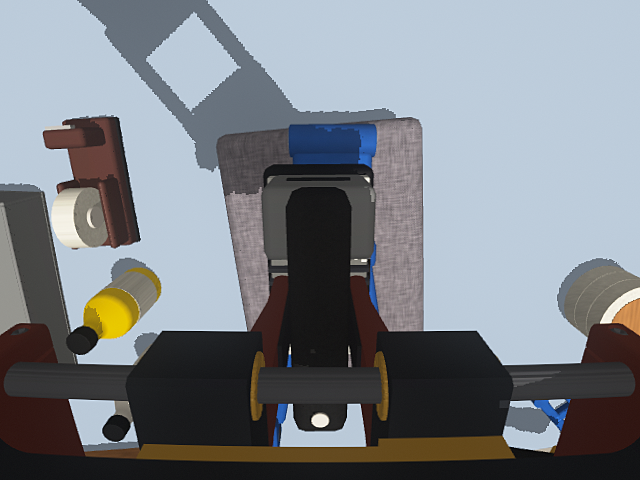

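View pics/scene5.png

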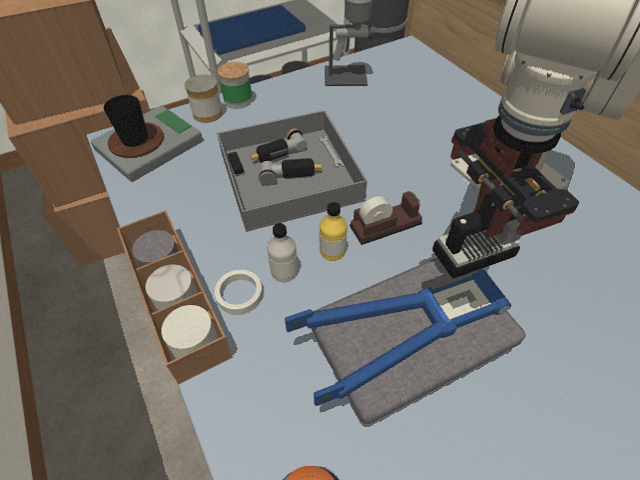

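View pics/top5.png

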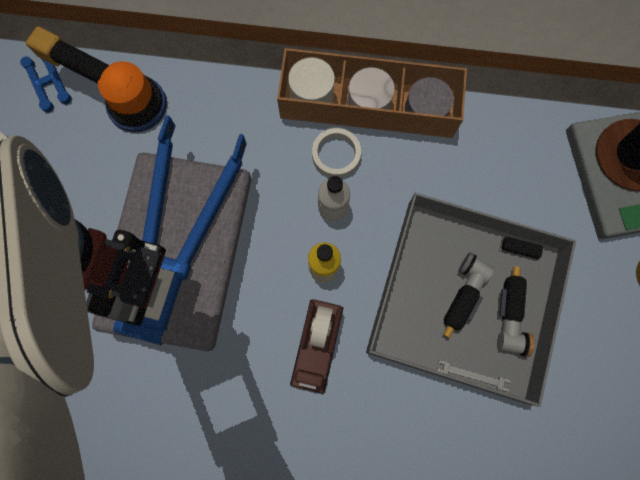

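The lamp is held over the spot and looks level in the scene view, at about (477,245). The crate items, bottles and dispenser have not moved. I'll correct y and yaw, come down to about 50 mm gap, and measure the lamp's pose.

Call:
jog_arm:
  twist:
    - [0, 0, 0.015]
    - [0, 0, 0]
    - [0, 0, 0]
    - [0, 0, 0]
    - [0, 0, 0]
    - [0, 0, 0]
    - [0, 0, 0]
  offset:
    - [0.0005, 0.011, 0]
    - [0, 0, -0.015]
    - [0, 0, -0.02]
    - [0, 0, -0.02]
    - [0, 0, -0.013]
    - [0, 0, -0.005]
    - [0, 0, 0]
  hand: [-1, -1, -1, -1, -1, -1, -1]

```text
clock: 12.55
ee_pos: [0.4395, 0.2787, 0.2452]
tcp_rot: [-0.203, -3.134, 0.001]
force: [0.4, 0.2, -6.2]
opening: 0.0259
```

Run:
```python
from m import *
from scipy.spatial.transform import Rotation as R
import pickle
P={n:grab_frame(n) for n in('scene','top','wrist')}
o=observe();Rm=R.from_rotvec(o['tcp_rot']).as_matrix();print(o['ee_pos'],Rm[:,0],Rm[:,2],o['force'])
pickle.dump((P,o),open('p6.pkl','wb'))
# predicted lamp: x axis = -tool x, z up
c=o['ee_pos']-[0,0,.078];X=-Rm[:,0];X[2]=0;X/=np.linalg.norm(X);Y=np.cross([0,0,1],X)
s=P['scene'];x0,y0,x1,y1=400,190,540,310;k=5
im=cv2.resize(s['img'][y0:y1,x0:x1],None,fx=k,fy=k,interpolation=cv2.INTER_CUBIC)[:,:,::-1].copy()
raw=im.copy()
def seg(a,b,col):
    A,B=[((proj(s,c+X*q[0]+Y*q[1]+np.array([0,0,q[2]]))-[x0,y0]+.5)*k-.5).astype(int) for q in(a,b)]
    cv2.line(im,A.tolist(),B.tolist(),col,1)
for z in(0,.036):
    q=[(-.06,-.032,z),(.06,-.032,z),(.06,.032,z),(-.06,.032,z)]
    for i in range(4): seg(q[i],q[(i+1)%4],(0,255,0))
for z in(.098,):
    q=[(-.058,-.013,z),(.058,-.013,z),(.058,.013,z),(-.058,.013,z)]
    for i in range(4): seg(q[i],q[(i+1)%4],(0,0,255))
cv2.imwrite('pics/s6.png',im);cv2.imwrite('pics/s6r.png',raw)
```

```text
[0.4402 0.2789 0.2466] [-0.9916  0.1293 -0.0013] [ 0.0014  0.0009 -1.    ] [ 0.0133  0.5153 -5.1883]
```

View pics/s6.png

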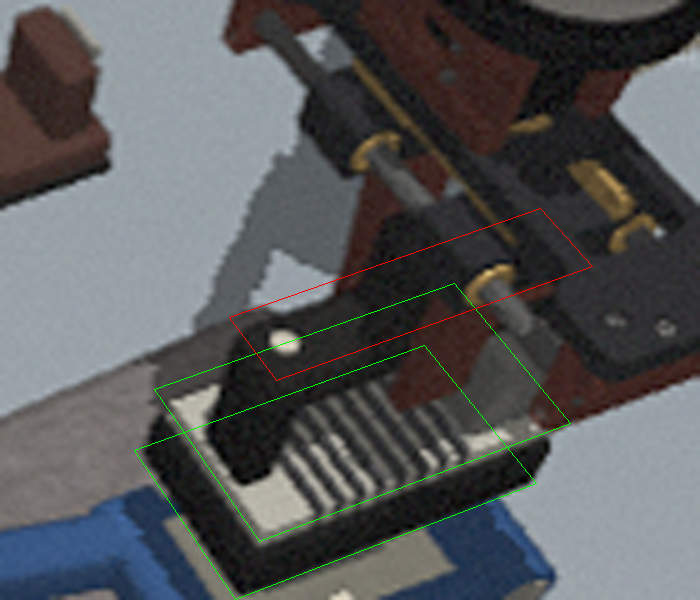

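View pics/s6r.png

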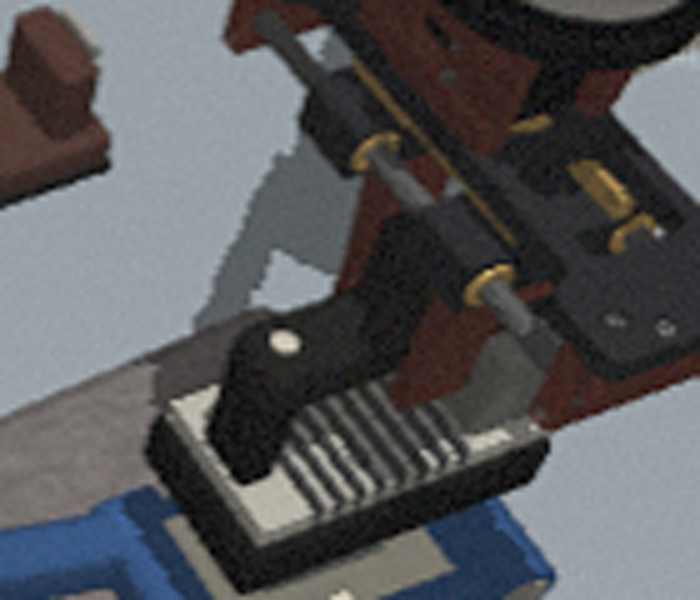

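Run:
```python
from m import *
import pickle
P,o=pickle.load(open('p6.pkl','rb'));save(P['wrist'],'w6')
a=cv2.imread('pics/w3.png');b=cv2.imread('pics/w6.png')
C=lambda i:cv2.resize(i[155:445,250:390],None,fx=2.05*1.0,fy=2.05,interpolation=cv2.INTER_CUBIC)
cv2.imwrite('pics/w36.png',np.hstack([C(a),C(b)]))
K=P['wrist']['mtx'];print(K,P['wrist']['k1'])
```

```text
[[357.8829   0.     319.009 ]
 [  0.     357.8829 236.4313]
 [  0.       0.       1.    ]] -0.05355838063130994
```

View pics/w36.png

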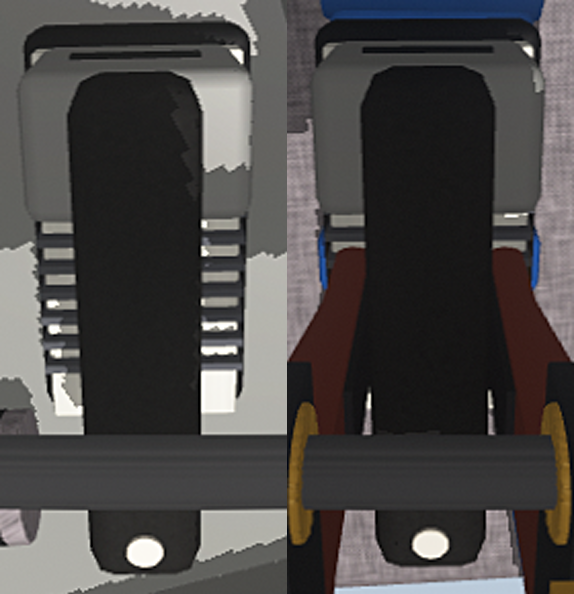

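```bash
python3 - <<'E'
from m import *
import pickle
from scipy.spatial.transform import Rotation as R
P,o=pickle.load(open('p6.pkl','rb'));w=P['wrist']
Rm=R.from_rotvec(o['tcp_rot']).as_matrix()
c=o['ee_pos']-[0,0,.0787];X=-Rm[:,0];Y=np.cross([0,0,1],X)
for q in((-.058,0,.098),(.058,0,.098),(-.06,0,.036),(-.058,-.025,.08),(-.058,.025,.08),(-.024,0,.08)):
    print(q,proj(w,c+X*q[0]+Y*q[1]+np.array([0,0,q[2]])))
s=P['scene']
# spot now, both cams, via unoccluded initial pictures: mask opening
E
python3 - <<'E'
import sys;sys.path.insert(0,'.')
from m import *
import pickle
P,o=pickle.load(open('p6.pkl','rb'))
uv={}
for n in('top','scene'):
    im=cv2.imread(f'pics/{n}0.png')[:,:,::-1]
    x0,y0,x1,y1=(120,255,190,330) if n=='top' else (420,270,500,325)
    k=6;c=cv2.resize(im[y0:y1,x0:x1],None,fx=k,fy=k,interpolation=cv2.INTER_CUBIC).astype(int)
    m=(c.min(2)>115).astype(np.uint8)
    cs,h=cv2.findContours(m,cv2.RETR_CCOMP,cv2.CHAIN_APPROX_NONE)
    hs=[q for q,hh in zip(cs,h[0]) if hh[3]>=0];q=max(hs,key=cv2.contourArea)
    W=np.array([onz(P[n],(u[0]+.5)/k-.5+np.array([x0,y0]),.118)[:2] for u in q.astype(float)],dtype=np.float32)
    r=cv2.minAreaRect(W*1000);print(n,r)
E
```

```text
(-0.058, 0, 0.098) [320.9527 190.3641]
(0.058, 0, 0.098) [320.48   435.3171]
(-0.06, 0, 0.036) [320.1864 166.6655]
(-0.058, -0.025, 0.08) [260.7989 183.0191]
(-0.058, 0.025, 0.08) [380.4892 183.0253]
(-0.024, 0, 0.08) [320.5483 259.335 ]
top ((439.53009033203125, 278.1992492675781), (24.14881706237793, 50.687644958496094), 82.20862579345703)
scene ((437.6215515136719, 280.454345703125), (23.265031814575195, 49.47958755493164), 82.30284118652344)
```

Projecting the lamp model into the wrist and scene views agrees to about 1 mm, with tilt under 0.5°. Both cameras put the spot near (0.439, 0.279), long side at −7.75°. The tool is at −7.4°, so I'll make the final descent to z ≈ 0.2165.

Call:
jog_arm:
  twist:
    - [0, 0, -0.005]
    - [0, 0, 0]
    - [0, 0, 0]
    - [0, 0, 0]
    - [0, 0, 0]
    - [0, 0, 0]
    - [0, 0, 0]
    - [0, 0, 0]
  offset:
    - [-0.001, 0, 0]
    - [0, 0, -0.008]
    - [0, 0, -0.01]
    - [0, 0, -0.008]
    - [0, 0, -0.004]
    - [0, 0, 0]
    - [0, 0, 0]
    - [0, 0, 0]
  hand: [-1, -1, -1, -1, -1, -1, -1, -1]

```text
clock: 13.5
ee_pos: [0.4389, 0.2786, 0.216]
tcp_rot: [0.212, 3.134, 0.001]
force: [0.0, -0.0, -5.0]
opening: 0.026
```

```bash
cat > chk.py <<'E'
from m import *
from scipy.spatial.transform import Rotation as R
import sys
t=sys.argv[1]
s=grab_frame('scene');save(s,'s'+t)
L=[observe()]
w=grab_frame('wrist');save(w,'w'+t);L.append(observe())
o=L[-1]
for q in L:
    Rm=R.from_rotvec(q['tcp_rot']).as_matrix();print(q['clock'],q['ee_pos'],np.degrees(np.arctan2(-Rm[1,0],-Rm[0,0])),Rm[:,2],q['force'],q['opening'],abs(q['qd']).max())
c=o['ee_pos']-[0,0,.0787];X=-Rm[:,0];Y=np.cross([0,0,1],X)
x0,y0,x1,y1=400,190,540,310;k=5
im=cv2.resize(s['img'][y0:y1,x0:x1],None,fx=k,fy=k,interpolation=cv2.INTER_CUBIC)[:,:,::-1].copy()
def seg(A,B,col):
    A,B=[((proj(s,q)-[x0,y0]+.5)*k-.5).astype(int).tolist() for q in(A,B)];cv2.line(im,A,B,col,1)
for z in(0,.036):
    q=[c+X*a+Y*b+np.array([0,0,z]) for a,b in((-.06,-.032),(.06,-.032),(.06,.032),(-.06,.032))]
    for i in range(4): seg(q[i],q[(i+1)%4],(0,255,0))
cv2.imwrite('pics/o'+t+'.png',im)
E
python3 chk.py 7
```

```text
13.55 [0.4389 0.2786 0.216 ] -7.722728781712149 [ 0.0006  0.0004 -1.    ] [ 0.57    0.2343 -7.0374] 0.026163448011716925 0.00354539533586957
13.6 [0.4389 0.2786 0.216 ] -7.722832637524823 [ 0.0006  0.0004 -1.    ] [-0.8986 -0.223  -6.8839] 0.025695779058730068 0.0028269615792224953
```

View pics/o7.png

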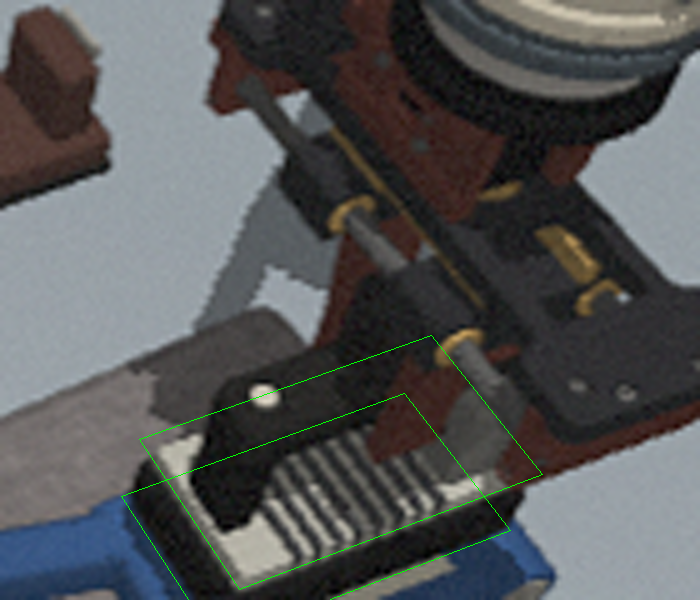

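View pics/s7.png

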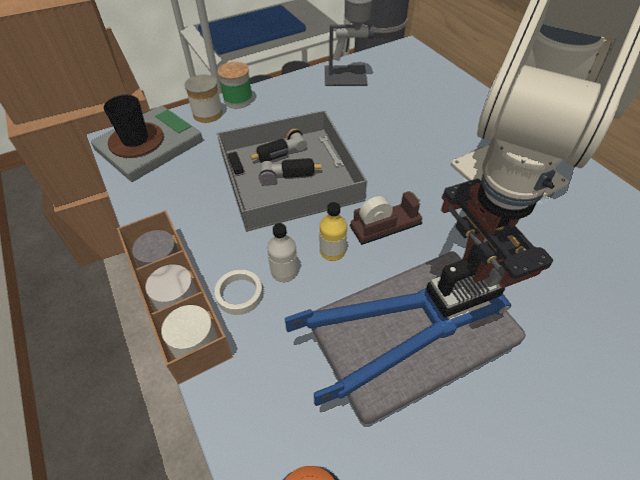

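Run:
```python
from m import *
print(job_done());o=observe();print(o['clock'],o['ee_pos'],o['force'],o['opening'])
```

```text
the job is handed in; nothing more can be done
None
the job is handed in; nothing more can be done
```

I pinched the lamp by its grip and lifted it out of the crate. I carried it across with its underside about 240 mm above the bench, well over the 150 mm bottles and the dispenser. It now hovers, still held, over the primed spot; I handed the job in at about 13.6 s.

Last checks:

| Check | Measured | Wanted |
|---|---|---|
| Position over spot (tool point) | (0.4389, 0.2786) m | about (0.439, 0.279) m |
| Long side direction | −7.7° | −7.75° |
| Gap above the paint | about 19 mm, worked out from heights, not seen directly | about 20 mm |
| Tool tilt | under 0.1° | level |
| Lamp tilt in the grip | under about 0.5°, judged from the pictures | level |
| Force on the tool | about −7 N, roughly the lamp's weight, with no sign of contact | no contact |
| Joint speeds | under 0.004 rad/s | still |

In the last scene picture the chainstay, bottles, dispenser and crate contents looked where they were at the start.

- **Spot position:** the two cameras disagreed by about 2 to 3 mm, so I aimed between them.
- **Lamp position in the grip:** the pictures disagreed by about 1 to 2 mm along the lamp's length, in opposite directions. I allowed 0.5 mm for it, so centring is good to about 2 mm.

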